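# Close the red gas inlet valve with the T-handle key

## Task

Close the red-banded gas inlet valve: take the orange T-handle key out of its white stand, lower it down the valve's well into the slot until its collar sits on the rim, and turn it clockwise (seen from above) right up to the stop. Then put the key back upright in its stand, collar resting on the stand's rim, and let go. Leave the blue-banded valve and the other things on the bench as they are.

Things in the scene. Friction and masses are not known exactly. Their poses are not given: they have to be found in the camera images.
- key_bar (a point): Loose T-handle key, 103 mm tall, 0.2 to 0.33 kg, standing in the stand. Point: centre of its orange cross-bar, the grip: 90 mm long (key x), 14 wide (key y), 18 tall; key z up. Below it a 12 mm stem to a round dark collar 52 mm across, its top 32 and underside 38 mm below this point, then a 20 mm shank and a flat blade. Half a turn gives the same key.
- key_tip (a point): Middle of the lower end of the key's steel blade, 94 mm below key_bar (56 below the collar's underside). Blade 14 mm tall, 25 wide (key x, parallel to the bar), 8 thick (key y), its last 5 mm reduced to 21 by 5. Axes as the key.
- stand_rim (a point): White round stand for the key, fixed, 60 mm across and 75 mm tall with an 80 mm foot. This point is the centre of its rim at the top of a round bore 36 mm wide and 62 mm deep. The key may stand in it at any yaw.
- red_slot (a point): Centre of the slot of the red-banded valve, on the brass spindle's top face at the bottom of a round well: 31 mm above the bench, 44 mm below the rim. Slot 28 mm long, 11.5 wide, 14 deep; x along it (turns with the spindle), z up. With the key home its collar sits on the rim, the blade's end 12 mm below this point; blade's play about 0.14 rad either way.
- red_mark (a point): Outer end of one yellow indicator line of the red valve, on the flush black disc round its tube, 46 mm from the axis, 31 mm above the bench. The two yellow lines lie in line with the slot and turn with it. White dots on the base: fully open; black dots: closed.
- red_spindle (a joint): Turn of the red valve's spindle, rad: 0 fully open, grows clockwise seen from above, 1.2 closed (a hard stop). Starts between 0 and 0.3. Friction about 0.1 N m; it stays where left.
- blue_slot (a point): The same point of the blue-banded valve (same make and size as the red), which must be left alone.
- blue_mark (a point): The same point of the blue valve's indicator.
- blue_spindle (a joint): Turn of the blue valve's spindle, same sense; starts anywhere.
- beaker_center (a point): Centre of a glass beaker, 60 mm wide, 70 mm tall, loose bystander.
- jar_center (a point): Centre of an amber jar with a blue cap, 56 mm wide, 75 mm tall, loose bystander.
- tin_center (a point): Centre of a tin, 60 mm wide, 70 mm tall, loose bystander.
- reagent_center (a point): Centre of an amber bottle with a red cap, 68 mm wide, 140 mm tall, loose bystander.
- solvent_center (a point): Centre of a white bottle with a blue cap, 68 mm wide, 140 mm tall, loose bystander.
- tray_center (a point): Centre of an empty grey tray, 160 x 110 x 30 mm, loose bystander.
- red_rim (a point): Centre of the rim of the red-banded valve, 75 mm above the bench. The valve is fixed: grey round base 110 mm across and 30 mm tall, on it an upright aluminium tube 60 mm across with a red band and red rim, its well 36 mm wide.

How it is judged (in metres and radians):
On the way, in this order (a step that is already met when the one before it is completed fails the run):
1. the key's blade is in the red valve's slot, collar down on the rim (z of key_tip in the frame of red_slot below -0.008 m and horizontal distance between key_tip and red_slot below 0.006 m and angle between key_bar's own z axis and vertical below 0.12 rad), for 0.1 s.
2. the key, still in the slot, has turned the red valve closed to its stop (value of joint red_spindle above 1.1 rad and z of key_tip in the frame of red_slot below -0.006 m and horizontal distance between key_tip and red_slot below 0.008 m), for 0.1 s.
At the end, for the whole second after the job is handed in: The red valve is closed (spindle past 1.08 of 1.2 rad) and the key stands released and upright (within 0.08 rad) in its stand, collar on the rim (bar centre 34 to 42 mm above it, within 12 mm of its axis) (value of joint red_spindle above 1.08 rad and horizontal distance between key_bar and stand_rim below 0.012 m and z of key_bar in the frame of stand_rim between 0.034 and 0.042 m and angle between key_bar's own z axis and vertical below 0.08 rad); the robot touches nothing.
It fails at once if the blue valve is turned (its mark moves over 7 mm) (distance of blue_mark from where it was at the start of the episode above 0.007 m).
It fails at once if a bystander is moved more than 25 mm (distance of any of beaker_center, jar_center, tin_center, reagent_center, solvent_center, tray_center from where it was at the start of the episode above 0.025 m).
It also fails if it takes over 64 s, if anything falls off the work surface, if the arm or the gripper's body presses on something with over 40 N, if the wrist force passes 120 N, or if a joint passes its speed limit or range.

## Robot

A 7-joint arm with a two-finger parallel gripper is mounted at the origin on the work surface. World frame = base frame: x ahead of the robot, y to its left, z up, the work surface at z = 0. Lengths are in mm, angles in degrees, forces in N, time in s.
With the tool pointing down it reaches from about 425 to 975 mm from the base axis. Payload 16.7 kg.
Tool frame: the origin (TCP) lies midway between the tips of the shut fingers; the grasp point (between the pads) lies 19 mm behind it; z points along the fingers, y is the direction in which the jaws open and shut (so a half turn about z gives the same grasp; the last joint's range is limited). The gripper opens to 85 mm and grips with 20 to 120 N. Pads are 22 mm wide; open, the fingers measure 114 mm over their backs; the gripper's body (76 mm by 85 mm) begins 54 mm behind the grasp point. The pads swing forward as they close: fully open they stand 13 mm farther back than shut.
Start: joints at [66.033, 24.414, 4.234, 92.017, -1.954, 63.644, -3.845], TCP at [179.232, -650.732, 231.302] pointing down, gripper open.
Joint ranges: [-163.25, 163.25], [-28.42, 122.38], [-70.27, 78.77], [12.13, 141.07], [-58.53, 238.53], [9.26, 117.41], [-156.51, 156.51]. Speed limits (degrees/s): [108.29, 108.29, 136.94, 136.94, 172.46, 172.46, 172.46].

## Interface

Orientations are given as a 3x3 rotation matrix whose columns are the frame's x, y, z axes.
In Python, from rig import state, get_image, job_done gives the robot as it stands.
- The arm moves only by the tool move_arm, never from a script. Its argument "series" is a list of rows, each an object of numbers: "tx", "ty", "tz": the shift along the tool's x, y, z in cm; "turn": the turn about the tool's z in rad; "grip": the opening, from 0 (shut) to 1 (fully open). In form: [{"tx": .., "ty": .., "tz": .., "turn": .., "grip": ..}, ...]. A call has 1 to 12 rows; each row is the pose to reach, as a shift and turn from the pose commanded when the call began, along the tool's axes at that moment; what a row does not reach only later rows make up. A row lasts 1/12 s, in which the tool goes at most 41.7 mm and 7.16 degrees, less where a joint would pass 70% of its speed; a pose out of reach is approached as far as the arm can. A call with a gripper value outside its range is refused whole. The fingers move at their own pace and stop on an object; "grip_force" is the grip in N (left out, the last holds). Time passes only in rows, so rows that repeat a pose let the fingers close. It gives the time, the measured TCP pose, the force and the opening at its end, in the units of the state.
- state(): the state, without advancing time (a new reading comes with each control period).
- get_image(name): name is "scene" or "top" or "wrist"; returns a dict with "pixels" (480x640x3 uint8, red, green, blue), "depth" (480x640 float32, mm along the optical axis (not along the pixel's ray), 0 where there is no reading), "mtx" (3x3 intrinsics, pixels), "k1" (the pictures are not rectified: a ray, as slopes to the right and down, at radius r is drawn at 1 + k1 r^2 times it, then the intrinsics apply), "position" and "attitude" of the camera in the world. Camera axes: x right, y down, z forward; pixel columns grow to the right and rows downward; lengths in mm; the calibration is good to about 2 mm. A picture is of the moment at which its call begins.
- job_done(): hands the job in, once; it reports no verdict.
The state is a dict: "t": time; "qpos": joint angles; "qvel": joint speeds; "joint_efforts": joint torques, N m; "position": TCP position; "tool_rot": TCP orientation; "force": force on the tool from outside, world axes, zero at the start; "torque": the same for the moment, N m; "opening": finger opening in mm.
Only numpy, scipy, OpenCV 4.12 (cv2) and the standard library are available. Lean on these libraries where they do the work, as an engineer would, in place of code of your own. Each camera call takes 0.05 s, during which the arm holds its last target.

## Working session

There is one attempt and no reset: what is moved stays moved. The work goes in short steps, Python scripts to look and compute and a tool call to move; the robot and the scene stay as the last step left them, time stands still between calls to the robot, and variables do not carry over. Pictures are saved under pics/ and viewed, and the job is handed in when it is done.

Besides the shell and the picture viewer there is one more tool, called in YAML: its name, and indented under it one key for each argument. move_arm: Moves the arm, as the interface text tells. Its arguments: {"type":"object","properties":{"series":{"type":"array","items":{"type":"object","properties":{"tx":{"type":"number"},"ty":{"type":"number"},"tz":{"type":"number"},"turn":{"type":"number"},"grip":{"type":"number"}}}},"grip_force":{"type":"number"}},"required":["series"]}

```bash
ls; mkdir -p pics; cat > h.py <<'E'
import numpy as np, cv2
from rig import state, get_image, job_done
def grab(n,f):
    im=get_image(n); np.savez(''+f+'.npz',**im); cv2.imwrite('pics/'+f+'.png',im['pixels'][:,:,::-1]); return im
def load(f): return dict(np.load(''+f+'.npz'))
def ray(im,u,v):
    K=im['mtx']; k=float(im['k1'])
    d=cv2.undistortPoints(np.array([[[u,v]]],float),K,np.array([k,0,0,0,0.]))[0,0]
    return np.array(im['position']).ravel(), np.array(im['attitude']).reshape(3,3)@np.array([d[0],d[1],1])
def onplane(im,u,v,z):
    o,d=ray(im,u,v); return o+d*(z-o[2])/d[2]
def bydepth(im,u,v):
    o,d=ray(im,u,v); return o+d*im['depth'][int(round(v)),int(round(u))]
def proj(im,p):
    R=np.array(im['attitude']).reshape(3,3); c=R.T@(np.array(p,float)-np.array(im['position']).ravel()); s=c[:2]/c[2]; s=s*(1+float(im['k1'])*(s@s)); K=im['mtx']
    return K[0,0]*s[0]+K[0,2],K[1,1]*s[1]+K[1,2]
E
python3 - <<'E'
from h import *
for n in('scene','top','wrist'):
    im=grab(n,n+'0'); print(n,im['position'],np.round(im['attitude'],3).tolist(),im['mtx'].tolist(),im['k1'])
print(state())
E
```

```text
pics
scene [1273.24055199  421.23497302  740.32873204] [[-0.528, 0.5, -0.687], [0.849, 0.318, -0.421], [0.008, -0.806, -0.592]] [[503.65994772449585, 0.0, 317.9054826329348], [0.0, 503.65994772449585, 238.15897644001788], [0.0, 0.0, 1.0]] 0.011663271512936859
top [ 474.10674149   -9.92583099 1133.924097  ] [[-0.008, -0.998, 0.064], [-1.0, 0.008, -0.003], [0.002, -0.064, -0.998]] [[533.4734991849838, 0.0, 319.0736749330562], [0.0, 533.4734991849838, 246.9175059786907], [0.0, 0.0, 1.0]] -0.09591171985164722
wrist [ 245.7306427  -631.60108858  372.56463235] [[0.266, -0.927, -0.264], [-0.964, -0.257, -0.071], [-0.002, 0.274, -0.962]] [[344.80151430176875, 0.0, 316.23625869314975], [0.0, 344.80151430176875, 239.92513064943242], [0.0, 0.0, 1.0]] 0.011401032769735999
{'t': 0.15, 'qpos': array([66.03682173, 24.44256875,  4.23289258, 92.04334999, -1.95330051,
       63.64335989, -3.8453426 ]), 'qvel': array([ 0.00343767, -0.14098852,  0.08393939, -0.05158723,  0.03108699,
        0.07500231,  0.05235624]), 'joint_efforts': array([ 4.45139522e-03, -9.50321674e+01,  3.76382008e+00, -4.63763702e+01,
        1.95525022e-02,  7.68659200e-03, -5.24549603e-05]), 'position': array([ 179.10101242, -650.48033483,  230.7623478 ]), 'tool_rot': array([[ 9.64123594e-01,  2.65453533e-01, -3.42378165e-04],
       [ 2.65453741e-01, -9.64123143e-01,  9.35951460e-04],
       [-8.16430906e-05, -9.93258451e-04, -9.99999503e-01]]), 'force': array([-0.49730731,  0.71511033,  0.74845131]), 'torque': array([ 0.0186378 , -0.02367354, -0.03724753]), 'opening': 85.22815520336535}
```

View pics/scene0.png

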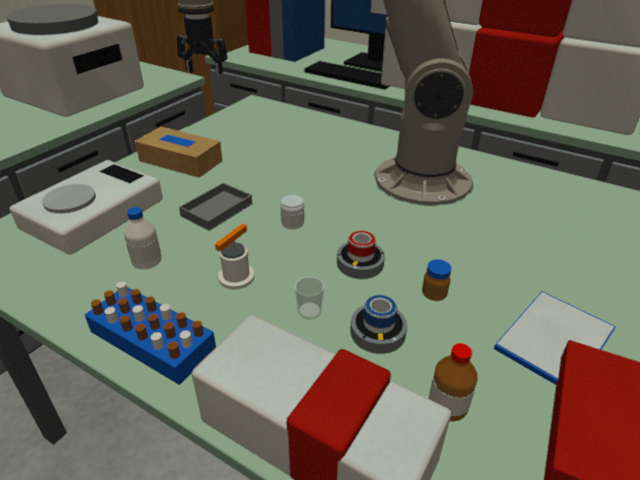

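View pics/top0.png

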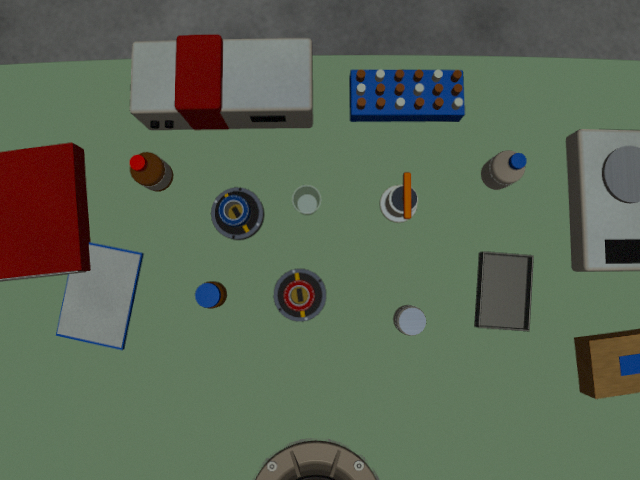

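View pics/wrist0.png

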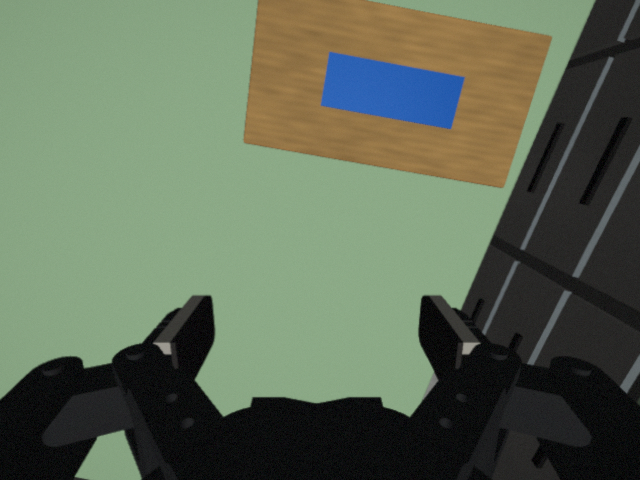

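The top view shows the key bar at about (407,195), the stand at (400,203), the red valve at (300,294) and the blue valve at (237,212). Next I measure them.

```bash
python3 - <<'E'
from h import *
im=load('top0'); px=im['pixels']; hsv=cv2.cvtColor(px,cv2.COLOR_RGB2HSV)
def m(lo,hi,box):
    k=cv2.inRange(hsv,np.array(lo),np.array(hi)); z=np.zeros_like(k); a,b,c,d=box; z[b:d,a:c]=k[b:d,a:c]; return z
o=m((5,180,120),(18,255,255),(380,150,430,240))
(c,s,a)=cv2.minAreaRect(cv2.findNonZero(o)); print('bar',c,s,a)
bx=cv2.boxPoints((c,s,a)); P=np.array([onplane(im,u,v,122) for u,v in bx]); print(P.round(1), P.mean(0), 'center depth',bydepth(im,*c))
e=[P[1]-P[0],P[2]-P[1]]; print([np.linalg.norm(x) for x in e],[np.degrees(np.arctan2(x[1],x[0])) for x in e])
r=cv2.bitwise_or(m((0,150,70),(6,255,255),(270,265,330,330)),m((172,150,70),(180,255,255),(270,265,330,330)))
(c,s,a)=cv2.minAreaRect(cv2.findNonZero(r)); print('red',c,s, onplane(im,*c,75), bydepth(im,c[0],c[1]))
y=m((18,150,120),(32,255,255),(265,260,335,335)); n,l,st,ce=cv2.connectedComponentsWithStats(y)
for i in range(1,n): print('yel',st[i],ce[i],onplane(im,*ce[i],31))
crops=[cv2.resize(px[b:b+80,a:a+80,::-1],(400,400),interpolation=cv2.INTER_CUBIC) for a,b in((260,254),(365,160))]
cv2.imwrite('pics/crop1.png',np.hstack(crops))
for u,v in((400,203),(395,210),(384,205),(385,212),(300,281),(299,295),(302,270)): print(u,v,bydepth(im,u,v).round(1))
E
```

```text
bar (407.0, 195.0) (44.0, 6.0) 90.0
[[ 680.7 -177.4  122. ]
 [ 680.6 -189.   122. ]
 [ 595.2 -187.1  122. ]
 [ 595.3 -175.5  122. ]] [ 637.95170591 -182.24620146  122.        ] center depth [ 637.97866557 -182.41487942  120.81268696]
[np.float64(11.630236914429576), np.float64(85.40203021863593)] [np.float64(-90.17713785602766), np.float64(178.7261033592215)]
red (298.5500183105469, 295.1499938964844) (29.09295082092285, 30.04163360595703) [446.90718715  28.69219061  75.        ] [445.48009297  30.71838389  19.44083872]
yel [296 273   3   7  19] [296.89473684 276.26315789] [484.70973249  33.47881259  31.        ]
yel [301 311   4   6  17] [302.23529412 313.35294118] [408.32277315  22.94767708  31.        ]
400 203 [ 628.4 -174.8   80.9]
395 210 [ 614.6 -164.7   79.4]
384 205 [ 634.8 -151.8    9.1]
385 212 [ 619.3 -153.2   12.4]
300 281 [474.9  25.6  77. ]
299 295 [445.8  29.8  19.5]
302 270 [497.6  22.9  30.1]
```

View pics/crop1.png

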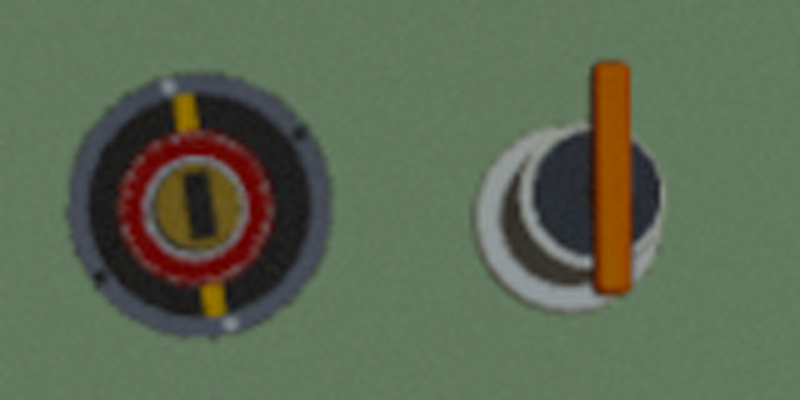

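move_arm:
  series:
    - {"tx": 4,"ty": -2.3,"turn": -0.12,"grip": 0.6}
    - {"tx": 8,"ty": -4.6,"turn": -0.24,"grip": 0.6}
    - {"tx": 12,"ty": -6.9,"turn": -0.36,"grip": 0.6}
    - {"tx": 15,"ty": -8.7,"turn": -0.48,"grip": 0.6}
    - {"tx": 18,"ty": -10.4,"turn": -0.6,"grip": 0.6}
    - {"tx": 21,"ty": -12.2,"turn": -0.72,"grip": 0.6}
    - {"tx": 24,"ty": -13.9,"turn": -0.84,"grip": 0.6}
    - {"tx": 27,"ty": -15.7,"turn": -0.96,"grip": 0.6}
    - {"tx": 30,"ty": -17.4,"turn": -1.08,"grip": 0.6}
    - {"tx": 33,"ty": -19.2,"turn": -1.2,"grip": 0.6}
    - {"tx": 36,"ty": -20.9,"turn": -1.3,"grip": 0.6}
    - {"tx": 38,"ty": -22,"turn": -1.4,"grip": 0.6}

```text
invalid input
```

move_arm:
  series:
    - {"tx": 4,"ty": -2.3,"tz": 0,"turn": -0.12,"grip": 0.6}
    - {"tx": 8,"ty": -4.6,"tz": 0,"turn": -0.24,"grip": 0.6}
    - {"tx": 12,"ty": -6.9,"tz": 0,"turn": -0.36,"grip": 0.6}
    - {"tx": 15,"ty": -8.7,"tz": 0,"turn": -0.48,"grip": 0.6}
    - {"tx": 18,"ty": -10.4,"tz": 0,"turn": -0.6,"grip": 0.6}
    - {"tx": 21,"ty": -12.2,"tz": 0,"turn": -0.72,"grip": 0.6}
    - {"tx": 24,"ty": -13.9,"tz": 0,"turn": -0.84,"grip": 0.6}
    - {"tx": 27,"ty": -15.7,"tz": 0,"turn": -0.96,"grip": 0.6}
    - {"tx": 30,"ty": -17.4,"tz": 0,"turn": -1.08,"grip": 0.6}
    - {"tx": 33,"ty": -19.2,"tz": 0,"turn": -1.2,"grip": 0.6}
    - {"tx": 36,"ty": -20.9,"tz": 0,"turn": -1.3,"grip": 0.6}
    - {"tx": 38,"ty": -22,"tz": 0,"turn": -1.4,"grip": 0.6}

```text
t: 1.15
position: [489.3, -334.6, 231.4]
tool_rot: [[-0.105, 0.994, 0.001], [0.994, 0.105, 0.001], [0.001, 0.001, -1.0]]
force: [0.3, 0.5, 0.1]
opening: 51.1
```

move_arm:
  series:
    - {"tx": 2,"ty": 2.5,"tz": 0,"turn": -0.12,"grip": 0.6}
    - {"tx": 4,"ty": 5,"tz": 0,"turn": -0.24,"grip": 0.6}
    - {"tx": 6,"ty": 7.3,"tz": 0,"turn": -0.36,"grip": 0.6}
    - {"tx": 8,"ty": 9.5,"tz": 0,"turn": -0.48,"grip": 0.6}
    - {"tx": 10,"ty": 12,"tz": 0,"turn": -0.6,"grip": 0.6}
    - {"tx": 12,"ty": 14,"tz": 0,"turn": -0.72,"grip": 0.6}
    - {"tx": 13,"ty": 15.5,"tz": 0,"turn": -0.84,"grip": 0.6}
    - {"tx": 14,"ty": 16.5,"tz": 0,"turn": -0.96,"grip": 0.6}
    - {"tx": 14,"ty": 16.5,"tz": 0,"turn": -1.08,"grip": 0.6}
    - {"tx": 14,"ty": 16.5,"tz": 0,"turn": -1.2,"grip": 0.6}
    - {"tx": 14,"ty": 16.5,"tz": 0,"turn": -1.32,"grip": 0.6}
    - {"tx": 14,"ty": 16.5,"tz": 0,"turn": -1.44,"grip": 0.6}

```text
t: 2.15
position: [637.6, -182.2, 231.0]
tool_rot: [[-1.0, 0.027, -0.0], [0.027, 1.0, 0.0], [0.0, 0.0, -1.0]]
force: [-0.4, -0.5, 0.5]
opening: 51.2
```

```bash
python3 - <<'E'
from h import *
im=grab('wrist','w1'); s=state(); print(s['position'],np.degrees(np.arctan2(s['tool_rot'][1,0],s['tool_rot'][0,0])),s['qpos'])
hsv=cv2.cvtColor(im['pixels'],cv2.COLOR_RGB2HSV)
o=cv2.inRange(hsv,np.array((5,180,90)),np.array((18,255,255)))
n,l,st,ce=cv2.connectedComponentsWithStats(o); i=1+np.argmax(st[1:,4]); o=(l==i).astype('uint8')
r=cv2.minAreaRect(cv2.findNonZero(o)); print(r,st[i])
P=np.array([onplane(im,u,v,122) for u,v in cv2.boxPoints(r)]); print(P.round(1),P.mean(0).round(1)); print('d',bydepth(im,*r[0]))
E
```

```text
[ 637.54299495 -182.37297611  230.93019951] 178.9981553292943 [ 38.45412919  28.01580174 -38.93073769  91.6005029   18.68315781
  67.08677322  84.44708099]
((315.915283203125, 235.01101684570312), (112.22530364990234, 18.053388595581055), 88.91908264160156) [ 306  179   20  113 1948]
[[ 593.4 -187.8  122. ]
 [ 593.5 -174.8  122. ]
 [ 681.1 -174.9  122. ]
 [ 681.  -189.1  122. ]] [ 637.2 -181.6  122. ]
d [ 635.31147695 -181.627093    121.70260277]
```

View pics/w1.png

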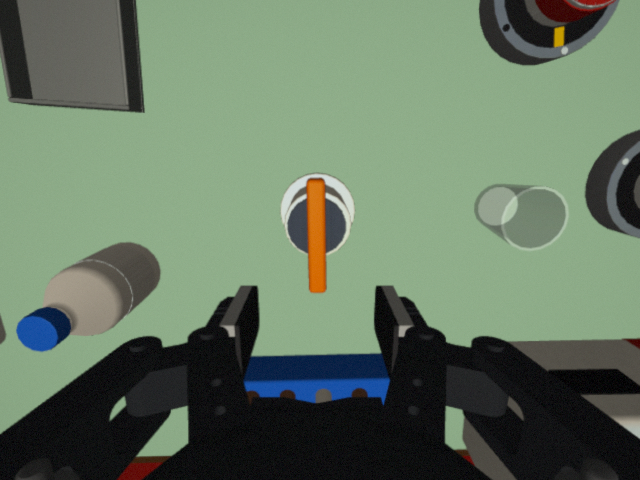

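The wrist view has the bar at (316,235), which is (637.2, -181.6). The top view gave almost the same. Next is the stand's axis from its foot and rim, then the grasp.

```bash
python3 - <<'E'
from h import *
for f,box in(('w1',(260,150,375,275)),('top0',(370,170,430,235))):
    im=load(f); a,b,c,d=box; h=cv2.cvtColor(im['pixels'],cv2.COLOR_RGB2HSV)[b:d,a:c]
    g=cv2.inRange(h,np.array((35,50,40)),np.array((90,255,255))); k=255-g
    o=cv2.inRange(h,np.array((5,150,60)),np.array((18,255,255)))
    dep=im['depth'][b:d,a:c]
    # points by height
    pts={}
    for v in range(b,d):
        for u in range(a,c):
            if k[v-b,u-a] and not o[v-b,u-a] and im['depth'][v,u]>0:
                p=bydepth(im,u,v)
                for nm,z0,z1 in(('foot',2,18),('rim',72,77),('collar',79,84)):
                    if z0<p[2]<z1: pts.setdefault(nm,[]).append(p)
    for n,p in pts.items():
        p=np.array(p); (x,y),r=cv2.minEnclosingCircle(p[:,:2].astype('float32')); print(f,n,len(p),p[:,2].mean().round(1),x,y,r)
    cs,_=cv2.findContours(k,cv2.RETR_EXTERNAL,cv2.CHAIN_APPROX_NONE)
E
```

```text
w1 foot 1004 10.9 637.7744750976562 -180.3455352783203 39.82554244995117
w1 rim 578 73.9 637.8680419921875 -180.32667541503906 29.882408142089844
w1 collar 1508 80.2 638.2191772460938 -181.2305145263672 25.688993453979492
top0 foot 314 11.5 643.0886840820312 -185.42344665527344 45.91044235229492
top0 rim 113 74.7 637.3756713867188 -181.3128662109375 30.094758987426758
top0 collar 270 81.4 636.38232421875 -181.92388916015625 27.768598556518555
```

move_arm:
  series:
    - {"tx": 0,"ty": 0,"tz": 3,"turn": 0,"grip": 0.6}
    - {"tx": 0,"ty": 0,"tz": 6,"turn": 0,"grip": 0.6}
    - {"tx": 0,"ty": 0,"tz": 9,"turn": 0,"grip": 0.6}
    - {"tx": 0,"ty": 0,"tz": 11,"turn": 0,"grip": 0.6}
    - {"tx": 0,"ty": 0,"tz": 12.5,"turn": 0,"grip": 0.6}
    - {"tx": 0,"ty": 0,"tz": 13.5,"turn": 0,"grip": 0.6}
    - {"tx": 0,"ty": 0.05,"tz": 13.8,"turn": 0,"grip": 0.6}
    - {"tx": 0,"ty": 0.05,"tz": 13.8,"turn": 0,"grip": 0.6}

```text
t: 2.87
position: [637.8, -181.6, 93.3]
tool_rot: [[-0.999, 0.033, -0.0], [0.033, 0.999, 0.0], [0.0, 0.0, -1.0]]
force: [-0.1, 0.1, 0.0]
opening: 51.3
```

move_arm:
  grip_force: 80
  series:
    - {"tx": 0,"ty": 0,"tz": 0,"turn": 0,"grip": 0}
    - {"tx": 0,"ty": 0,"tz": 0,"turn": 0,"grip": 0}
    - {"tx": 0,"ty": 0,"tz": 0,"turn": 0,"grip": 0}
    - {"tx": 0,"ty": 0,"tz": 0,"turn": 0,"grip": 0}
    - {"tx": 0,"ty": 0,"tz": 0,"turn": 0,"grip": 0}
    - {"tx": 0,"ty": 0,"tz": 0,"turn": 0,"grip": 0}
    - {"tx": 0,"ty": 0,"tz": 0,"turn": 0,"grip": 0}
    - {"tx": 0,"ty": 0,"tz": 0,"turn": 0,"grip": 0}

```text
t: 3.53
position: [638.3, -182.0, 94.6]
tool_rot: [[-0.999, 0.033, 0.002], [0.033, 0.999, -0.001], [-0.002, -0.001, -1.0]]
force: [-1.9, 1.1, 6.9]
opening: 12.5
```

```bash
python3 - <<'E'
from h import *
s=state(); print(s['position'],np.degrees(np.arctan2(s['tool_rot'][1,0],s['tool_rot'][0,0])),s['force'],s['torque'],s['opening'])
E
```

```text
[ 638.29366138 -181.97824636   94.55927452] 178.09363953068853 [-1.91742038  1.10591945  6.89685749] [ 0.01285627  0.29526721 -0.04811669] 12.498207728218098
```

move_arm:
  series:
    - {"tx": 0,"ty": 0,"tz": -1,"turn": 0,"grip": 0}
    - {"tx": 0,"ty": 0,"tz": -2.5,"turn": 0,"grip": 0}
    - {"tx": 0,"ty": 0,"tz": -4,"turn": 0,"grip": 0}
    - {"tx": 0,"ty": 0,"tz": -5.5,"turn": 0,"grip": 0}
    - {"tx": 0,"ty": 0,"tz": -7,"turn": 0,"grip": 0}
    - {"tx": 0,"ty": 0,"tz": -8.5,"turn": 0,"grip": 0}
    - {"tx": 0,"ty": 0,"tz": -9.5,"turn": 0,"grip": 0}
    - {"tx": 0,"ty": 0,"tz": -10,"turn": 0,"grip": 0}
    - {"tx": 0,"ty": 0,"tz": -10,"turn": 0,"grip": 0}

```text
t: 4.28
position: [638.2, -181.9, 194.8]
tool_rot: [[-0.999, 0.033, 0.002], [0.033, 0.999, -0.001], [-0.002, -0.001, -1.0]]
force: [-0.3, 0.7, -2.6]
opening: 12.9
```

```bash
python3 - <<'E'
from h import *
s=state(); print(s['position'],s['force'],s['torque'],s['opening'])
grab('wrist','w2'); grab('scene','s2'); im=grab('top','t2')
a=cv2.imread('pics/w2.png'); b=cv2.imread('pics/s2.png')[100:340,130:450]; cv2.imwrite('pics/c2.png',np.hstack([cv2.resize(a,(400,300)),cv2.resize(b,(400,300))]))
E
```

```text
[ 638.16219145 -181.87498771  194.75095866] [-0.34118093  0.69853367 -2.57322784] [ 0.01352415 -0.02106385 -0.00396563] 12.944545724203035
```

View pics/c2.png

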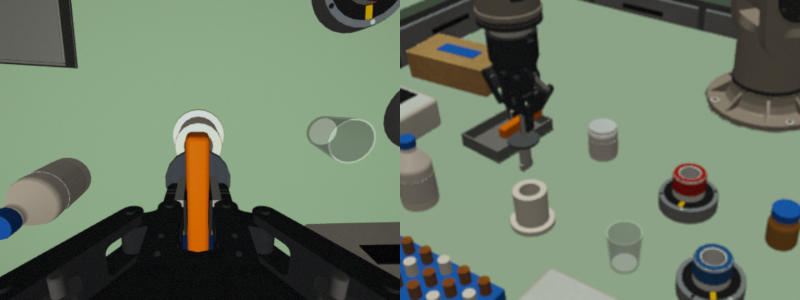

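move_arm:
  series:
    - {"tx": 1.0,"ty": 2,"tz": 0,"turn": -0.03,"grip": 0}
    - {"tx": 2,"ty": 5,"tz": 0,"turn": -0.06,"grip": 0}
    - {"tx": 3.2,"ty": 8,"tz": 0,"turn": -0.09,"grip": 0}
    - {"tx": 4.5,"ty": 11,"tz": 0,"turn": -0.12,"grip": 0}
    - {"tx": 5.7,"ty": 14,"tz": 0,"turn": -0.15,"grip": 0}
    - {"tx": 7,"ty": 17,"tz": 0,"turn": -0.17,"grip": 0}
    - {"tx": 8,"ty": 19.5,"tz": 0,"turn": -0.17,"grip": 0}
    - {"tx": 8.5,"ty": 20.7,"tz": 0,"turn": -0.17,"grip": 0}
    - {"tx": 8.5,"ty": 20.7,"tz": 0,"turn": -0.17,"grip": 0}
    - {"tx": 8.5,"ty": 20.7,"tz": 0,"turn": -0.17,"grip": 0}

```text
t: 5.27
position: [559.4, 28.1, 192.9]
tool_rot: [[-0.99, -0.138, -0.001], [-0.138, 0.99, -0.0], [0.001, -0.0, -1.0]]
force: [0.8, -0.0, -1.7]
opening: 12.6
```

```bash
python3 - <<'E'
from h import *
s=state(); print(s['position'],np.degrees(np.arctan2(s['tool_rot'][1,0],s['tool_rot'][0,0])),s['force'],s['torque'],s['opening'])
grab('wrist','w3'); grab('top','t3')
E
```

```text
[559.36950019  28.06750611 192.94612522] -172.08015645412104 [ 0.83330837 -0.03179452 -1.66958876] [ 0.00642526 -0.06172284 -0.01352665] 12.622281299127712
```

View pics/w3.png

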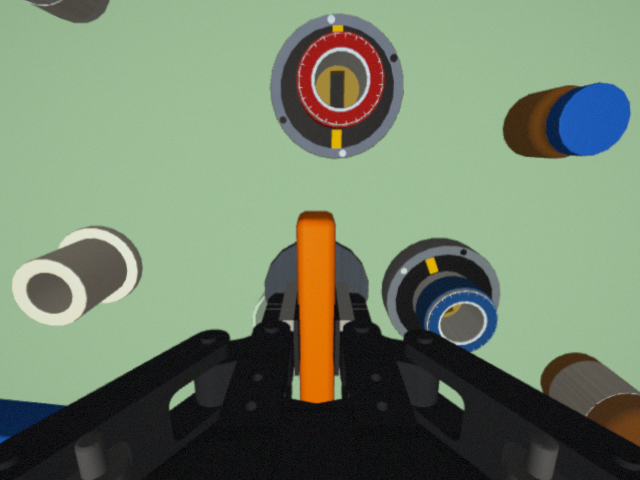

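The wrist picture shows the red valve at (338,85), the slot at about (337,88), the held bar around (317,300) and the empty stand rim at (50,293).

```bash
python3 - <<'E'
from h import *
for f,rb,sb in(('w3',(270,10,410,160),(312,55,362,120)),('t3',(270,265,330,330),(285,280,315,310))):
    im=load(f); h=cv2.cvtColor(im['pixels'],cv2.COLOR_RGB2HSV)
    def box(k,b): z=np.zeros_like(k); z[b[1]:b[3],b[0]:b[2]]=k[b[1]:b[3],b[0]:b[2]]; return z
    r=box(cv2.inRange(h,np.array((0,150,60)),np.array((6,255,255)))|cv2.inRange(h,np.array((172,150,60)),np.array((180,255,255))),rb)
    pts=cv2.findNonZero(r)[:,0]
    P=np.array([bydepth(im,u,v) for u,v in pts]); ok=(P[:,2]>70)&(P[:,2]<80); print(f,ok.sum(),P[ok,2].mean())
    Q=np.array([onplane(im,u,v,75)[:2] for u,v in pts[ok]],'float32'); print(' rim circle',cv2.minEnclosingCircle(Q),np.median(Q,0))
    y=box(cv2.inRange(h,np.array((18,150,100)),np.array((32,255,255))),rb)
    n,l,st,ce=cv2.connectedComponentsWithStats(y)
    C=[]
    for i in range(1,n):
        if st[i,4]>8:
            p=onplane(im,*ce[i],31); print(' yel',st[i],p.round(1)); C.append((st[i,4],p))
    v=h[...,2]; d=box(cv2.inRange(h,np.array((0,0,0)),np.array((180,255,55))),sb)
    n,l,st,ce=cv2.connectedComponentsWithStats(d); i=1+np.argmax(st[1:,4])
    rr=cv2.minAreaRect(cv2.findNonZero((l==i).astype('uint8'))); W=np.array([onplane(im,u,v,31) for u,v in cv2.boxPoints(rr)])
    e=[W[1]-W[0],W[2]-W[1]]; print(' slot',rr,W.mean(0).round(1),[(np.linalg.norm(x).round(1),np.degrees(np.arctan2(x[1],x[0])).round(1)) for x in e])
im=load('w3'); h=cv2.cvtColor(im['pixels'],cv2.COLOR_RGB2HSV)
o=cv2.inRange(h,np.array((5,200,150)),np.array((20,255,255))); n,l,st,ce=cv2.connectedComponentsWithStats(o); i=1+np.argmax(st[1:,4]);k=l==i
zt=None
pts=[(u,v) for v,u in np.argwhere(k)]
P=np.array([bydepth(im,u,v) for u,v in pts]); print(np.percentile(P[:,2],[5,50,95]))
L=[]
for v in range(230,380,15):
    us=np.where(k[v])[0]; a,b=us.min(),us.max(); c=(a+b)/2; L.append(np.r_[v,c,b-a,bydepth(im,c,v)])
L=np.array(L);print(L.round(1)); A=np.polyfit(L[:,3],L[:,4],1);B=np.polyfit(L[:,3],L[:,5],1); print('yaw',np.degrees(np.arctan(A[0])),'slope',B[0])
print('ends',P[:,0].min(),P[:,0].max())
E
```

```text
w3 2729 74.44241940153768
 rim circle ((447.8455810546875, 29.96776008605957), 30.420337677001953) [445.2472    30.271372]
 yel [332  26  12   6  69] [404.1  23.8  31. ]
 yel [316  66  43  41 849] [443.9  30.6  31. ]
 yel [331 129  11  19 206] [484.7  35.3  31. ]
 slot ((336.5, 90.0), (32.0, 11.0), 90.0) [447.9  29.9  31. ] [(np.float64(8.8), np.float64(97.9)), (np.float64(24.0), np.float64(9.2))]Traceback (most recent call last):
  File "<stdin>", line 6, in <module>
TypeError: 'NoneType' object is not subscriptable
```

```bash
python3 - <<'E'
from h import *
im=load('w3'); h=cv2.cvtColor(im['pixels'],cv2.COLOR_RGB2HSV)
o=cv2.inRange(h,np.array((5,200,150)),np.array((20,255,255))); n,l,st,ce=cv2.connectedComponentsWithStats(o); i=1+np.argmax(st[1:,4]);k=l==i
print(st[i])
L=[]
for v in range(226,396,15):
    us=np.where(k[v])[0]; a,b=us.min(),us.max(); c=(a+b)/2; L.append(np.r_[v,c,b-a,bydepth(im,c,v)])
L=np.array(L);print(L.round(1)); A=np.polyfit(L[2:-2,3],L[2:-2,4],1);B=np.polyfit(L[2:-2,3],L[2:-2,5],1); print('yaw',np.degrees(np.arctan(A[0])),'slope',B[0])
# collar points
z=[]
for v in range(235,300,3):
    for u in range(262,372,3):
        p=bydepth(im,u,v)
        if not k[v,u]and 165<p[2]<190: z.append(p)
z=np.array(z); print(len(z),z[:,2].mean(),np.polyfit(z[:,0],z[:,2],1)); print(cv2.minEnclosingCircle(z[:,:2].astype('float32')))
h2=cv2.inRange(h,np.array((0,0,150)),np.array((180,60,255)))[225:330,0:150]
pts=[(u,v+225) for v,u in np.argwhere(h2)]
P=np.array([bydepth(im,u,v) for u,v in pts]); ok=abs(P[:,2]-75)<3; print('stand',ok.sum(),cv2.minEnclosingCircle(P[ok,:2].astype('float32')))
E
```

```text
[ 297  219   38  184 6271]
[[226.  315.5  37.  518.1  22.8 219.4]
 [241.  315.5  37.  523.6  23.6 218.9]
 [256.  315.5  35.  528.7  24.3 219.9]
 [271.  315.5  35.  534.5  25.1 219.4]
 [286.  315.5  35.  540.2  25.9 219.3]
 [301.  316.   34.  545.4  26.8 220.8]
 [316.  316.   32.  551.7  27.7 220.1]
 [331.  316.   32.  558.2  28.6 219.5]
 [346.  316.5  31.  564.7  29.7 219.1]
 [361.  316.   32.  571.   30.4 219.5]
 [376.  316.5  33.  577.6  31.5 219.6]
 [391.  316.5  31.  583.9  32.4 220.2]]
yaw 8.357307919358192 slope -0.011168269743446004
266 178.3575069416739 [1.94521833e-02 1.67658738e+02]
((559.2411499023438, 28.904136657714844), 25.668960571289062)
stand 2395 ((638.480224609375, -180.42039489746094), 30.242717742919922)
```

move_arm:
  series:
    - {"tx": 2,"ty": 0.3,"tz": 0,"turn": 0,"grip": 0}
    - {"tx": 4,"ty": 0.6,"tz": 0,"turn": 0,"grip": 0}
    - {"tx": 6,"ty": 0.9,"tz": 0,"turn": 0,"grip": 0}
    - {"tx": 8,"ty": 1.2,"tz": 0,"turn": 0,"grip": 0}
    - {"tx": 10,"ty": 1.5,"tz": 0,"turn": 0,"grip": 0}
    - {"tx": 11,"ty": 1.65,"tz": 0,"turn": 0,"grip": 0}
    - {"tx": 11,"ty": 1.65,"tz": 0,"turn": 0,"grip": 0}
    - {"tx": 11,"ty": 1.65,"tz": 0,"turn": 0,"grip": 0}
    - {"tx": 11,"ty": 1.65,"tz": 0,"turn": 0,"grip": 0}

```text
t: 6.12
position: [449.5, 28.8, 193.6]
tool_rot: [[-0.991, -0.136, 0.001], [-0.136, 0.991, 0.0], [-0.001, 0.0, -1.0]]
force: [-0.4, 0.4, -1.9]
opening: 12.6
```

```bash
python3 - <<'E'
from h import *
s=state(); print(s['position'],np.degrees(np.arctan2(s['tool_rot'][1,0],s['tool_rot'][0,0])),s['force'],s['torque'],s['opening'],s['qpos'])
grab('wrist','w4'); grab('scene','s4')
a=cv2.imread('pics/w4.png'); b=cv2.imread('pics/s4.png')[150:300,270:470]; cv2.imwrite('pics/c4.png',np.hstack([cv2.resize(a,(400,300)),cv2.resize(b,(400,300))]))
E
```

```text
[449.49896161  28.83738668 193.57878713] -172.19947063114964 [-0.43108066  0.38478325 -1.91873312] [-0.00073475 -0.04152233 -0.01383179] 12.645146824022762 [ 33.98621456  10.47058837 -49.61211645 119.73306547   9.8620862
  53.79017633  76.79415029]
```

View pics/c4.png

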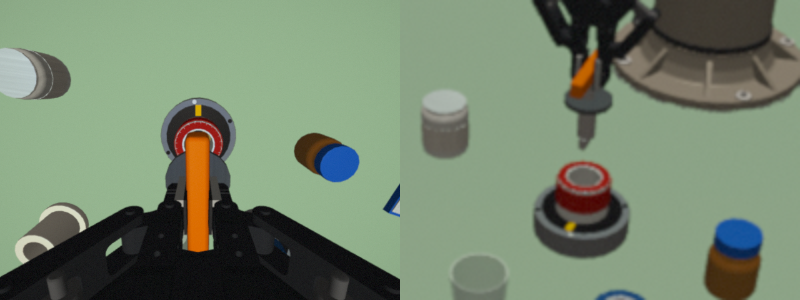

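move_arm:
  series:
    - {"tx": 0.15,"ty": 0.05,"tz": 1.5,"turn": 0,"grip": 0}
    - {"tx": 0.15,"ty": 0.05,"tz": 3,"turn": 0,"grip": 0}
    - {"tx": 0.15,"ty": 0.05,"tz": 4,"turn": 0,"grip": 0}
    - {"tx": 0.15,"ty": 0.05,"tz": 5,"turn": 0,"grip": 0}
    - {"tx": 0.15,"ty": 0.05,"tz": 6,"turn": 0,"grip": 0}
    - {"tx": 0.15,"ty": 0.05,"tz": 7,"turn": 0,"grip": 0}
    - {"tx": 0.15,"ty": 0.05,"tz": 7.8,"turn": 0,"grip": 0}
    - {"tx": 0.15,"ty": 0.05,"tz": 8.2,"turn": 0,"grip": 0}
    - {"tx": 0.15,"ty": 0.05,"tz": 8.2,"turn": 0,"grip": 0}

```text
t: 6.97
position: [446.4, 29.6, 110.5]
tool_rot: [[-0.991, -0.137, -0.001], [-0.137, 0.991, 0.0], [0.001, 0.001, -1.0]]
force: [0.1, -0.6, -1.6]
opening: 12.7
```

move_arm:
  series:
    - {"tx": -0.1,"ty": 0,"tz": 0.3,"turn": 0,"grip": 0}
    - {"tx": -0.1,"ty": 0,"tz": 0.6,"turn": 0,"grip": 0}
    - {"tx": -0.1,"ty": 0,"tz": 0.8,"turn": 0,"grip": 0}
    - {"tx": -0.1,"ty": 0,"tz": 0.8,"turn": 0,"grip": 0}

```text
t: 7.3
position: [447.7, 29.6, 103.1]
tool_rot: [[-0.991, -0.137, -0.0], [-0.137, 0.991, -0.0], [0.0, 0.0, -1.0]]
force: [-0.7, 0.0, -2.0]
opening: 12.8
```

```bash
python3 - <<'E'
from h import *
s=state(); print(s['position'],s['force'],s['torque'],s['opening'])
E
```

```text
[447.72130785  29.56779653 103.14723384] [-0.74750654  0.04502389 -1.98630362] [-0.00535578  0.02934804 -0.01421585] 12.801444938749887
```

move_arm:
  series:
    - {"tx": 0,"ty": 0,"tz": 0.3,"turn": 0,"grip": 0}
    - {"tx": 0,"ty": 0,"tz": 0.6,"turn": 0,"grip": 0}
    - {"tx": 0,"ty": 0,"tz": 0.8,"turn": 0,"grip": 0}
    - {"tx": 0,"ty": 0,"tz": 0.8,"turn": 0,"grip": 0}
    - {"tx": 0,"ty": 0,"tz": 0.8,"turn": 0,"grip": 0}

```text
t: 7.72
position: [447.7, 29.7, 95.2]
tool_rot: [[-0.991, -0.137, -0.0], [-0.137, 0.991, 0.0], [0.0, 0.0, -1.0]]
force: [-0.1, -0.8, -2.4]
opening: 12.4
```

```bash
python3 - <<'E'
from h import *
s=state(); print(s['position'],s['force'],s['torque'],s['opening'])
grab('scene','s5'); b=cv2.imread('pics/s5.png')[150:300,270:470]; cv2.imwrite('pics/c5.png',cv2.resize(b,(800,600)))
E
```

```text
[447.6630759   29.70637609  95.21562872] [-0.06211322 -0.81601365 -2.3999563 ] [-0.05217282 -0.00983909 -0.01418753] 12.356188829853936
```

View pics/c5.png

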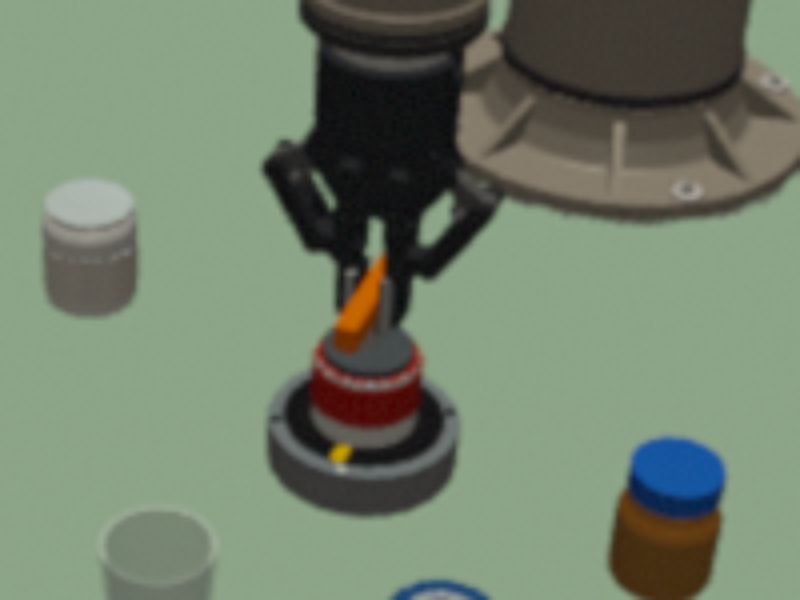

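move_arm:
  series:
    - {"tx": 0,"ty": 0,"tz": 0.1,"turn": 0,"grip": 0}
    - {"tx": 0,"ty": 0,"tz": 0.1,"turn": 0,"grip": 0}
    - {"tx": 0,"ty": 0,"tz": 0.1,"turn": 0,"grip": 0}

```text
t: 8.02
position: [447.9, 29.7, 94.5]
tool_rot: [[-0.991, -0.137, 0.0], [-0.137, 0.991, -0.0], [-0.0, -0.0, -1.0]]
force: [-0.6, -0.4, 2.4]
opening: 12.3
```

move_arm:
  series:
    - {"tx": 0,"ty": 0,"tz": 0,"turn": 0.05,"grip": 0}
    - {"tx": 0,"ty": 0,"tz": 0,"turn": 0.1,"grip": 0}
    - {"tx": 0,"ty": 0,"tz": 0,"turn": 0.15,"grip": 0}
    - {"tx": 0,"ty": 0,"tz": 0,"turn": 0.2,"grip": 0}
    - {"tx": 0,"ty": 0,"tz": 0,"turn": 0.25,"grip": 0}
    - {"tx": 0,"ty": 0,"tz": 0,"turn": 0.3,"grip": 0}
    - {"tx": 0,"ty": 0,"tz": 0,"turn": 0.35,"grip": 0}
    - {"tx": 0,"ty": 0,"tz": 0,"turn": 0.4,"grip": 0}
    - {"tx": 0,"ty": 0,"tz": 0,"turn": 0.4,"grip": 0}

```text
t: 8.77
position: [447.8, 29.7, 94.6]
tool_rot: [[-0.965, 0.262, 0.0], [0.262, 0.965, -0.0], [-0.0, -0.0, -1.0]]
force: [-1.4, -1.6, 4.7]
opening: 12.8
```

```bash
python3 - <<'E'
from h import *
s=state(); print(s['position'],np.degrees(np.arctan2(s['tool_rot'][1,0],s['tool_rot'][0,0])),s['force'],s['torque'],s['opening'],s['qpos'])
E
```

```text
[447.84296185  29.72328401  94.5633056 ] 164.80832521897221 [-1.39419959 -1.61260343  4.74503686] [-0.19323807  0.42067795 -0.06977359] 12.784461870926501 [ 23.4019905   18.57906836 -40.34866325 125.29168842  18.06720848
  41.76094411  45.69405289]
```

move_arm:
  series:
    - {"tx": 0,"ty": 0,"tz": 0,"turn": 0.06,"grip": 0}
    - {"tx": 0,"ty": 0,"tz": 0,"turn": 0.12,"grip": 0}
    - {"tx": 0,"ty": 0,"tz": 0,"turn": 0.18,"grip": 0}
    - {"tx": 0,"ty": 0,"tz": 0,"turn": 0.24,"grip": 0}
    - {"tx": 0,"ty": 0,"tz": 0,"turn": 0.3,"grip": 0}
    - {"tx": 0,"ty": 0,"tz": 0,"turn": 0.36,"grip": 0}
    - {"tx": 0,"ty": 0,"tz": 0,"turn": 0.42,"grip": 0}
    - {"tx": 0,"ty": 0,"tz": 0,"turn": 0.48,"grip": 0}
    - {"tx": 0,"ty": 0,"tz": 0,"turn": 0.54,"grip": 0}
    - {"tx": 0,"ty": 0,"tz": 0,"turn": 0.6,"grip": 0}
    - {"tx": 0,"ty": 0,"tz": 0,"turn": 0.66,"grip": 0}
    - {"tx": 0,"ty": 0,"tz": 0,"turn": 0.7,"grip": 0}

```text
t: 9.77
position: [447.9, 29.7, 94.5]
tool_rot: [[-0.57, 0.821, 0.0], [0.821, 0.57, -0.0], [-0.0, 0.0, -1.0]]
force: [-2.1, -0.8, 5.7]
opening: 12.7
```

```bash
cat > st.py <<'E'
from h import *
s=state(); print(s['position'].round(1),'yaw',np.degrees(np.arctan2(s['tool_rot'][1,0],s['tool_rot'][0,0])).round(1),s['force'].round(1),s['torque'].round(3),s['opening'],s['qpos'].round(0))
E
python3 st.py
```

```text
[447.9  29.7  94.5] yaw 124.8 [-2.1 -0.8  5.7] [-0.027  0.478  0.167] 12.721559054747344 [ 16.  17. -32. 126.  14.  41.  10.]
```

Tool yaw is −55°, and I expect the stop at about −62°. I'll creep on in small steps and watch the torque.

move_arm:
  series:
    - {"tx": 0,"ty": 0,"tz": 0,"turn": 0.03,"grip": 0}
    - {"tx": 0,"ty": 0,"tz": 0,"turn": 0.06,"grip": 0}
    - {"tx": 0,"ty": 0,"tz": 0,"turn": 0.09,"grip": 0}
    - {"tx": 0,"ty": 0,"tz": 0,"turn": 0.12,"grip": 0}
    - {"tx": 0,"ty": 0,"tz": 0,"turn": 0.12,"grip": 0}

```text
t: 10.18
position: [447.9, 29.6, 94.5]
tool_rot: [[-0.469, 0.883, 0.0], [0.883, 0.469, -0.0], [-0.0, 0.0, -1.0]]
force: [-1.1, -1.7, 5.4]
opening: 12.3
```

```bash
python3 st.py
```

```text
[447.9  29.6  94.5] yaw 118.0 [-1.1 -1.7  5.4] [-0.239  0.371  0.067] 12.343572838338654 [ 15.  17. -31. 126.  13.  40.   3.]
```

move_arm:
  series:
    - {"tx": 0,"ty": 0,"tz": 0,"turn": 0.03,"grip": 0}
    - {"tx": 0,"ty": 0,"tz": 0,"turn": 0.06,"grip": 0}
    - {"tx": 0,"ty": 0,"tz": 0,"turn": 0.06,"grip": 0}
    - {"tx": 0,"ty": 0,"tz": 0,"turn": 0.06,"grip": 0}

```text
t: 10.52
position: [447.9, 29.6, 94.5]
tool_rot: [[-0.417, 0.909, 0.0], [0.909, 0.417, -0.0], [-0.0, 0.0, -1.0]]
force: [-2.2, -0.2, 5.7]
opening: 12.6
```

```bash
python3 st.py; python3 - <<'E'
from h import *
grab('scene','s6'); b=cv2.imread('pics/s6.png')[190:290,320:440]; cv2.imwrite('pics/c6.png',cv2.resize(b,(720,600),interpolation=cv2.INTER_CUBIC))
E
```

```text
[447.9  29.6  94.5] yaw 114.6 [-2.2 -0.2  5.7] [-0.208  0.453  0.077] 12.562216164734448 [ 15.  17. -30. 126.  13.  40.   0.]
```

View pics/c6.png

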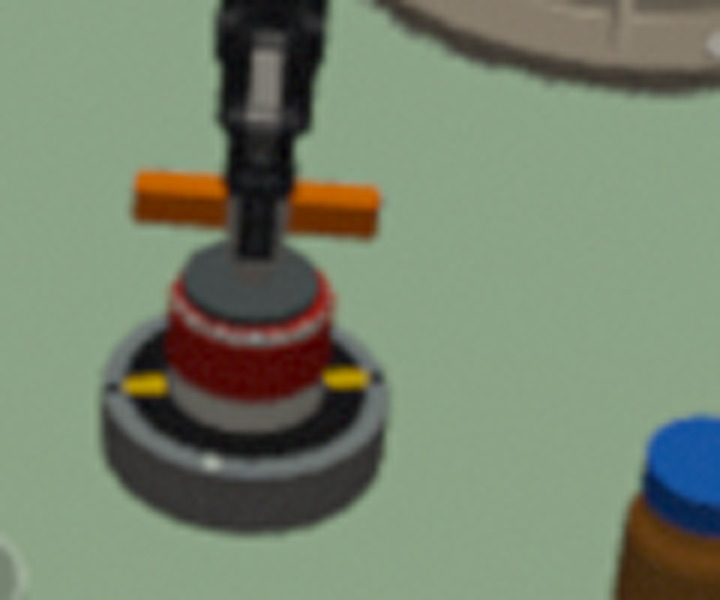

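The yellow lines have almost reached the black dots, but the stop torque hasn't shown yet. I'll go a little farther.

move_arm:
  series:
    - {"tx": 0,"ty": 0,"tz": 0,"turn": 0.03,"grip": 0}
    - {"tx": 0,"ty": 0,"tz": 0,"turn": 0.05,"grip": 0}
    - {"tx": 0,"ty": 0,"tz": 0,"turn": 0.05,"grip": 0}
    - {"tx": 0,"ty": 0,"tz": 0,"turn": 0.05,"grip": 0}

```text
t: 10.9
position: [447.9, 29.7, 94.5]
tool_rot: [[-0.372, 0.928, 0.0], [0.928, 0.372, -0.0], [-0.0, 0.0, -1.0]]
force: [-2.8, 0.2, 6.1]
opening: 13.1
```

```bash
python3 st.py
```

```text
[447.9  29.7  94.5] yaw 111.8 [-2.8  0.2  6.1] [-0.18   0.404  0.455] 13.125937269137244 [ 14.  17. -29. 126.  13.  40.  -2.]
```

move_arm:
  series:
    - {"tx": 0,"ty": 0,"tz": 0,"turn": 0.03,"grip": 0}
    - {"tx": 0,"ty": 0,"tz": 0,"turn": 0.05,"grip": 0}
    - {"tx": 0,"ty": 0,"tz": 0,"turn": 0.05,"grip": 0}
    - {"tx": 0,"ty": 0,"tz": 0,"turn": 0.05,"grip": 0}

```text
t: 11.23
position: [447.9, 29.8, 94.5]
tool_rot: [[-0.326, 0.946, 0.0], [0.946, 0.326, -0.0], [-0.0, 0.0, -1.0]]
force: [-2.1, 0.2, 5.9]
opening: 12.8
```

```bash
python3 st.py; python3 - <<'E'
from h import *
im=grab('scene','s7'); b=cv2.imread('pics/s7.png')[190:290,320:440]; cv2.imwrite('pics/c7.png',cv2.resize(b,(720,600),interpolation=cv2.INTER_CUBIC))
h=cv2.cvtColor(im['pixels'],cv2.COLOR_RGB2HSV)
y=cv2.inRange(h,np.array((22,150,100)),np.array((32,255,255))); z=np.zeros_like(y); z[235:275,330:395]=y[235:275,330:395]
n,l,st,ce=cv2.connectedComponentsWithStats(z); P=[onplane(im,*ce[i],31) for i in range(1,n) if st[i,4]>5]; print(np.round(P,1))
for i in range(1): d=P[1]-P[0]; print(np.degrees(np.arctan2(d[1],d[0])))
E
```

```text
[447.9  29.8  94.5] yaw 109.0 [-2.1  0.2  5.9] [-0.057  0.419  1.013] 12.824551041810825 [ 14.  17. -29. 126.  12.  40.  -5.]
[[425.8  60.9  31. ]
 [469.4  -1.6  31. ]]
-55.154026319912504
```

View pics/c7.png

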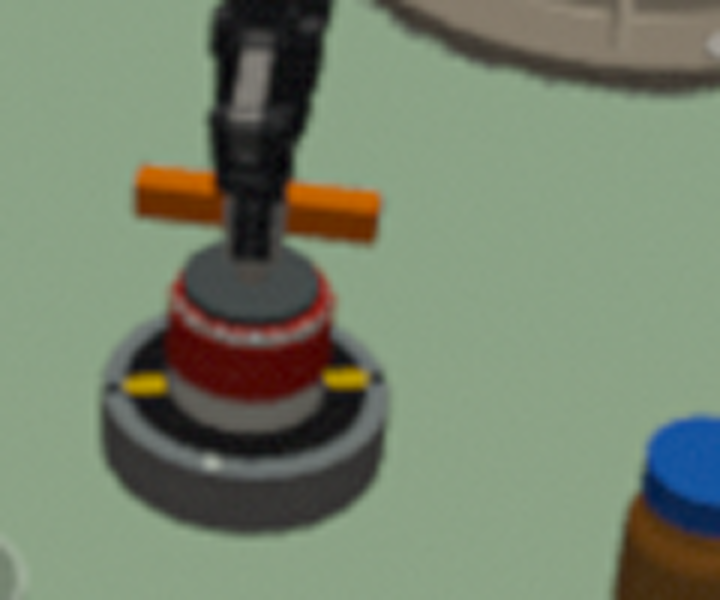

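The torque reached 1.0 N m and the indicator reads −55°, in line with the black dots, so it's at the stop. I'll back off into the play and lift out.

move_arm:
  series:
    - {"tx": 0,"ty": 0,"tz": 0,"turn": -0.05,"grip": 0}
    - {"tx": 0,"ty": 0,"tz": 0,"turn": -0.1,"grip": 0}
    - {"tx": 0,"ty": 0,"tz": 0,"turn": -0.15,"grip": 0}
    - {"tx": 0,"ty": 0,"tz": 0,"turn": -0.2,"grip": 0}
    - {"tx": 0,"ty": 0,"tz": 0,"turn": -0.2,"grip": 0}

```text
t: 11.7
position: [448.1, 29.5, 94.5]
tool_rot: [[-0.508, 0.862, 0.001], [0.862, 0.508, 0.0], [-0.0, 0.001, -1.0]]
force: [-1.0, -0.9, 3.7]
opening: 12.5
```

```bash
python3 st.py
```

```text
[448.1  29.5  94.5] yaw 120.5 [-1.  -0.9  3.7] [-0.097 -0.018  0.016] 12.495202793995846 [ 16.  17. -31. 126.  13.  40.   6.]
```

move_arm:
  series:
    - {"tx": 0,"ty": 0,"tz": -0.4,"turn": 0,"grip": 0}
    - {"tx": 0,"ty": 0,"tz": -0.8,"turn": 0,"grip": 0}
    - {"tx": 0,"ty": 0,"tz": -1.5,"turn": 0,"grip": 0}
    - {"tx": 0,"ty": 0,"tz": -3,"turn": 0,"grip": 0}
    - {"tx": 0,"ty": 0,"tz": -4.5,"turn": 0,"grip": 0}
    - {"tx": 0,"ty": 0,"tz": -6,"turn": 0,"grip": 0}
    - {"tx": 0,"ty": 0,"tz": -7.5,"turn": 0,"grip": 0}
    - {"tx": 0,"ty": 0,"tz": -9,"turn": 0,"grip": 0}
    - {"tx": 0,"ty": 0,"tz": -10,"turn": 0,"grip": 0}
    - {"tx": 0,"ty": 0,"tz": -10,"turn": 0,"grip": 0}

```text
t: 12.53
position: [448.7, 29.9, 196.4]
tool_rot: [[-0.503, 0.864, 0.003], [0.864, 0.503, -0.0], [-0.002, 0.003, -1.0]]
force: [-0.6, 0.5, -2.3]
opening: 13.0
```

```bash
python3 st.py;  python3 - <<'E'
from h import *
grab('scene','s8'); grab('wrist','w8')
a=cv2.imread('pics/w8.png'); b=cv2.imread('pics/s8.png')[150:300,270:470]; cv2.imwrite('pics/c8.png',np.hstack([cv2.resize(a,(400,300)),cv2.resize(b,(400,300))]))
E
```

```text
[448.7  29.9 196.4] yaw 120.2 [-0.6  0.5 -2.3] [ 0.009 -0.052  0.029] 12.999169185428215 [ 19.   8. -33. 120.   5.  53.  13.]
```

View pics/c8.png

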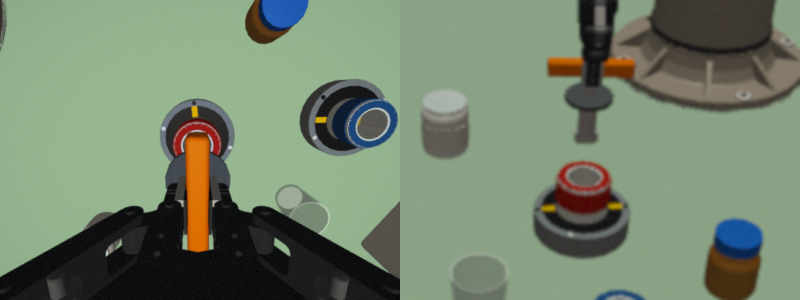

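move_arm:
  series:
    - {"tx": -2,"ty": 0.4,"tz": 0,"turn": 0,"grip": 0}
    - {"tx": -5,"ty": 1,"tz": 0,"turn": 0,"grip": 0}
    - {"tx": -8,"ty": 1.7,"tz": 0,"turn": 0,"grip": 0}
    - {"tx": -11,"ty": 2.3,"tz": 0,"turn": 0,"grip": 0}
    - {"tx": -14,"ty": 2.9,"tz": 0,"turn": 0,"grip": 0}
    - {"tx": -17,"ty": 3.5,"tz": 0,"turn": 0,"grip": 0}
    - {"tx": -20,"ty": 4.1,"tz": 0,"turn": 0,"grip": 0}
    - {"tx": -23,"ty": 4.8,"tz": 0,"turn": 0,"grip": 0}
    - {"tx": -26,"ty": 5.4,"tz": 0,"turn": 0,"grip": 0}
    - {"tx": -27.8,"ty": 5.7,"tz": 0,"turn": 0,"grip": 0}
    - {"tx": -27.8,"ty": 5.7,"tz": 0,"turn": 0,"grip": 0}
    - {"tx": -27.8,"ty": 5.7,"tz": 0,"turn": 0,"grip": 0}

```text
t: 13.63
position: [636.7, -182.3, 192.2]
tool_rot: [[-0.503, 0.864, -0.002], [0.864, 0.503, 0.001], [0.002, -0.002, -1.0]]
force: [-0.2, 0.8, -2.8]
opening: 12.6
```

```bash
python3 st.py;  python3 - <<'E'
from h import *
grab('scene','s9'); im=grab('wrist','w9')
a=cv2.imread('pics/w9.png'); b=cv2.imread('pics/s9.png')[180:300,160:320]; cv2.imwrite('pics/c9.png',np.hstack([cv2.resize(a,(400,300)),cv2.resize(b,(400,300))]))
h=cv2.cvtColor(im['pixels'],cv2.COLOR_RGB2HSV)
o=cv2.inRange(h,np.array((5,200,150)),np.array((20,255,255))); n,l,st,ce=cv2.connectedComponentsWithStats(o); i=1+np.argmax(st[1:,4]);k=l==i
L=[]
for v in range(235,385,15):
    us=np.where(k[v])[0]; c=(us.min()+us.max())/2; L.append(bydepth(im,c,v))
L=np.array(L); s=np.linalg.norm(L[:,:2]-L[0,:2],axis=1); print('slope',np.polyfit(s,L[:,2],1)); d=L[-1]-L[0]; print('yaw',np.degrees(np.arctan2(d[1],d[0])))
pts=cv2.findNonZero(cv2.inRange(h,np.array((0,0,140)),np.array((180,60,255))))[:,0]
P=np.array([bydepth(im,u,v) for u,v in pts]); ok=(abs(P[:,2]-75)<3)&(abs(P[:,0]-638)<40)&(abs(P[:,1]+181)<40); print('stand',ok.sum(),cv2.minEnclosingCircle(P[ok,:2].astype('float32')),np.ptp(P[ok],0))
z=[]
for v in range(200,320,3):
    for u in range(250,385,3):
        p=bydepth(im,u,v)
        if not k[v,u]and 165<p[2]<192 and abs(u-316)>0: z.append(p)
z=np.array(z);z=z[abs(z[:,2]-np.median(z[:,2]))<4]; print('collar',cv2.minEnclosingCircle(z[:,:2].astype('float32')),np.median(z[:,2]))
E
```

```text
[ 636.7 -182.3  192.2] yaw 120.2 [-0.2  0.8 -2.8] [0.04  0.01  0.073] 12.60413582898999 [ 28.  27. -24.  94.  12.  61.  31.]
slope [-6.58624636e-03  2.19260283e+02]
yaw -59.34852891753703
stand 1499 ((638.296630859375, -179.88461303710938), 29.60077667236328) [58.8047811  50.77758734  4.27870841]
collar ((636.4268188476562, -180.79563903808594), 25.667343139648438) 178.15051532103917
```

View pics/c9.png

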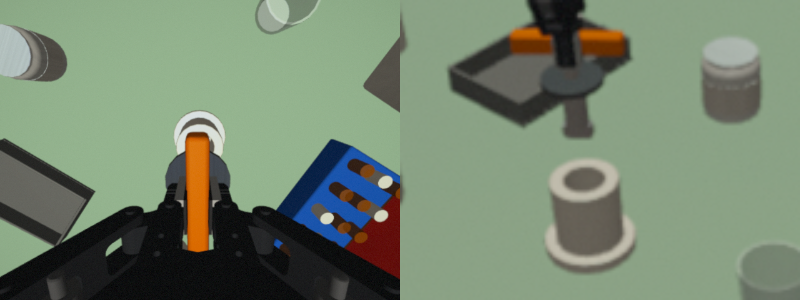

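move_arm:
  series:
    - {"tx": 0,"ty": 0.17,"tz": 1,"turn": 0,"grip": 0}
    - {"tx": 0,"ty": 0.17,"tz": 2.2,"turn": 0,"grip": 0}
    - {"tx": 0,"ty": 0.17,"tz": 3.4,"turn": 0,"grip": 0}
    - {"tx": 0,"ty": 0.17,"tz": 4.6,"turn": 0,"grip": 0}
    - {"tx": 0,"ty": 0.17,"tz": 5.8,"turn": 0,"grip": 0}
    - {"tx": 0,"ty": 0.17,"tz": 7,"turn": 0,"grip": 0}
    - {"tx": 0,"ty": 0.17,"tz": 8.2,"turn": 0,"grip": 0}
    - {"tx": 0,"ty": 0.17,"tz": 9,"turn": 0,"grip": 0}
    - {"tx": 0,"ty": 0.17,"tz": 9.4,"turn": 0,"grip": 0}
    - {"tx": 0,"ty": 0.17,"tz": 9.4,"turn": 0,"grip": 0}

```text
t: 14.57
position: [638.1, -180.8, 99.2]
tool_rot: [[-0.504, 0.864, -0.001], [0.864, 0.504, 0.0], [0.001, -0.001, -1.0]]
force: [-0.2, 0.2, -3.6]
opening: 12.9
```

```bash
python3 st.py
```

```text
[ 638.1 -180.8   99.2] yaw 120.3 [-0.2  0.2 -3.6] [ 0.044  0.019 -0.018] 12.907612768449315 [ 27.  33. -23.  98.  15.  52.  28.]
```

move_arm:
  series:
    - {"tx": 0,"ty": 0,"tz": 0.15,"turn": 0,"grip": 0}
    - {"tx": 0,"ty": 0,"tz": 0.3,"turn": 0,"grip": 0}
    - {"tx": 0,"ty": 0,"tz": 0.35,"turn": 0,"grip": 0}
    - {"tx": 0,"ty": 0,"tz": 0.35,"turn": 0,"grip": 0}

```text
t: 14.9
position: [638.7, -181.0, 97.2]
tool_rot: [[-0.504, 0.864, 0.0], [0.864, 0.504, -0.0], [-0.0, 0.0, -1.0]]
force: [0.2, 0.6, -2.3]
opening: 12.6
```

```bash
python3 st.py; python3 - <<'E'
from h import *
grab('scene','s10'); b=cv2.imread('pics/s10.png')[180:300,160:320]; cv2.imwrite('pics/c10.png',cv2.resize(b,(800,600)))
E
```

```text
[ 638.7 -181.    97.2] yaw 120.2 [ 0.2  0.6 -2.3] [0.065 0.071 0.028] 12.610616437658797 [ 27.  33. -23.  98.  16.  52.  28.]
```

View pics/c10.png

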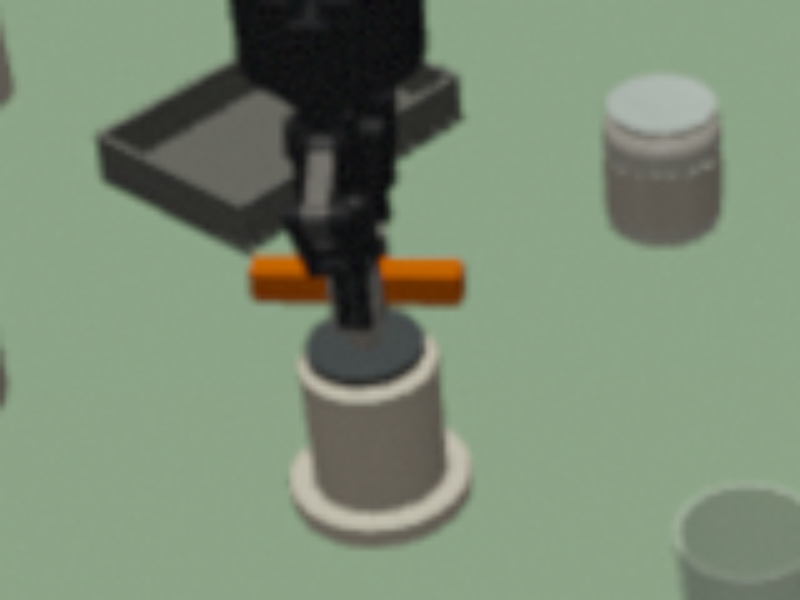

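Still about 2 mm to go, so I'll lower slowly until it touches.

move_arm:
  series:
    - {"tx": 0,"ty": 0,"tz": 0.1,"turn": 0,"grip": 0}
    - {"tx": 0,"ty": 0,"tz": 0.2,"turn": 0,"grip": 0}
    - {"tx": 0,"ty": 0,"tz": 0.2,"turn": 0,"grip": 0}
    - {"tx": 0,"ty": 0,"tz": 0.2,"turn": 0,"grip": 0}

```text
t: 15.28
position: [638.5, -180.9, 94.8]
tool_rot: [[-0.504, 0.864, -0.0], [0.864, 0.504, 0.0], [0.0, -0.0, -1.0]]
force: [0.0, 0.0, -2.7]
opening: 13.0
```

```bash
python3 st.py
```

```text
[ 638.5 -180.9   94.8] yaw 120.2 [ 0.   0.  -2.7] [-0.007 -0.068  0.02 ] 13.00949853116013 [ 27.  33. -23.  99.  16.  52.  28.]
```

move_arm:
  series:
    - {"tx": 0,"ty": 0,"tz": 0.05,"turn": 0,"grip": 0}
    - {"tx": 0,"ty": 0,"tz": 0.1,"turn": 0,"grip": 0}
    - {"tx": 0,"ty": 0,"tz": 0.1,"turn": 0,"grip": 0}

```text
t: 15.53
position: [638.6, -180.9, 94.6]
tool_rot: [[-0.504, 0.864, 0.0], [0.864, 0.504, -0.0], [-0.0, 0.0, -1.0]]
force: [-5.5, 0.6, 8.6]
opening: 12.6
```

```bash
python3 st.py
```

```text
[ 638.6 -180.9   94.6] yaw 120.2 [-5.5  0.6  8.6] [ 0.2    1.043 -0.054] 12.569964903056631 [ 27.  33. -23.  99.  16.  52.  28.]
```

It has landed on the rim with 8.6 N upward. Releasing now.

move_arm:
  grip_force: 20
  series:
    - {"tx": 0,"ty": 0,"tz": 0,"turn": 0,"grip": 0.2}
    - {"tx": 0,"ty": 0,"tz": 0,"turn": 0,"grip": 0.3}
    - {"tx": 0,"ty": 0,"tz": 0,"turn": 0,"grip": 0.4}
    - {"tx": 0,"ty": 0,"tz": 0,"turn": 0,"grip": 0.5}
    - {"tx": 0,"ty": 0,"tz": 0,"turn": 0,"grip": 0.6}
    - {"tx": 0,"ty": 0,"tz": 0,"turn": 0,"grip": 0.6}
    - {"tx": 0,"ty": 0,"tz": 0,"turn": 0,"grip": 0.6}
    - {"tx": 0,"ty": 0,"tz": 0,"turn": 0,"grip": 0.6}

```text
t: 16.2
position: [638.5, -180.9, 93.8]
tool_rot: [[-0.504, 0.864, -0.0], [0.864, 0.504, 0.0], [0.0, 0.0, -1.0]]
force: [-0.3, -0.2, 0.4]
opening: 51.0
```

move_arm:
  series:
    - {"tx": 0,"ty": 0,"tz": -1,"turn": 0,"grip": 0.6}
    - {"tx": 0,"ty": 0,"tz": -2,"turn": 0,"grip": 0.6}
    - {"tx": 0,"ty": 0,"tz": -4,"turn": 0,"grip": 0.6}
    - {"tx": 0,"ty": 0,"tz": -7,"turn": 0,"grip": 0.6}
    - {"tx": 0,"ty": 0,"tz": -10,"turn": 0,"grip": 0.6}
    - {"tx": 0,"ty": 0,"tz": -13,"turn": 0,"grip": 0.6}
    - {"tx": 0,"ty": 0,"tz": -14,"turn": 0,"grip": 0.6}
    - {"tx": 0,"ty": 0,"tz": -14,"turn": 0,"grip": 0.6}
    - {"tx": 0,"ty": 0,"tz": -14,"turn": 0,"grip": 0.6}

```text
t: 16.95
position: [638.7, -181.0, 235.0]
tool_rot: [[-0.504, 0.864, 0.002], [0.864, 0.504, -0.001], [-0.001, 0.001, -1.0]]
force: [-0.0, -0.1, -1.2]
opening: 51.1
```

```bash
python3 st.py;  python3 - <<'E'
from h import *
sc=grab('scene','s11'); im=grab('wrist','w11'); grab('top','t11')
a=cv2.imread('pics/w11.png'); b=cv2.imread('pics/s11.png')[150:345,160:420]; cv2.imwrite('pics/c11.png',np.hstack([cv2.resize(a,(400,300)),cv2.resize(b,(400,300))]))
h=cv2.cvtColor(im['pixels'],cv2.COLOR_RGB2HSV)
k=cv2.inRange(h,np.array((5,200,130)),np.array((20,255,255))); n,l,st,ce=cv2.connectedComponentsWithStats(k); i=1+np.argmax(st[1:,4]);k=(l==i).astype('uint8')
r=cv2.minAreaRect(cv2.findNonZero(k)); W=np.array([onplane(im,u,v,122) for u,v in cv2.boxPoints(r)]); print('bar',W.mean(0),'d',bydepth(im,*r[0]))
P=np.array([bydepth(im,u,v) for u,v in cv2.findNonZero(cv2.erode(k,np.ones((5,5))))[:,0]]); A=np.c_[P[:,:2]-P[:,:2].mean(0),np.ones(len(P))]; print('plane',np.linalg.lstsq(A,P[:,2],rcond=None)[0])
pts=cv2.findNonZero(255-cv2.inRange(h,np.array((35,50,40)),np.array((90,255,255))))[:,0]
P=np.array([bydepth(im,u,v) for u,v in pts]);ok=(abs(P[:,0]-638)<50)&(abs(P[:,1]+181)<50);P=P[ok]
for n,a,b in(('foot',2,18),('rim',72,77),('collar',79,84)):
    q=P[(P[:,2]>a)&(P[:,2]<b)]; print(n,len(q),cv2.minEnclosingCircle(q[:,:2].astype('float32')))
E
```

```text
[ 638.7 -181.   235. ] yaw 120.2 [-0.  -0.1 -1.2] [-0.018  0.044 -0.05 ] 51.06227764463243 [ 28.  25. -25.  92.  11.  65.  31.]
bar [ 637.87760087 -179.85612386  122.        ] d [ 636.91423892 -178.20765539  121.72141677]
plane [-5.70379102e-02  1.35566124e-01  1.22429100e+02]
foot 993 ((637.98046875, -179.56834411621094), 39.73767852783203)
rim 572 ((638.4127197265625, -179.92910766601562), 29.774372100830078)
collar 1492 ((638.4435424804688, -180.53207397460938), 25.797924041748047)
```

View pics/c11.png

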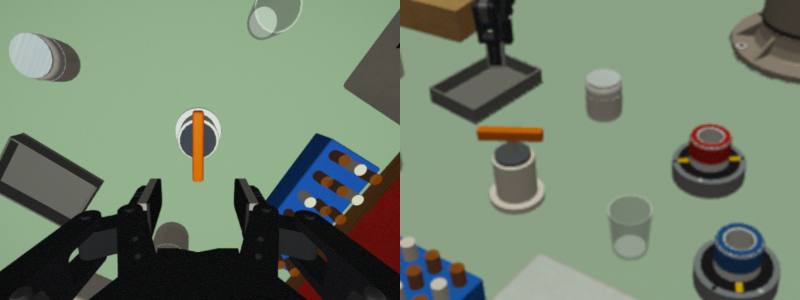

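View pics/t11.png

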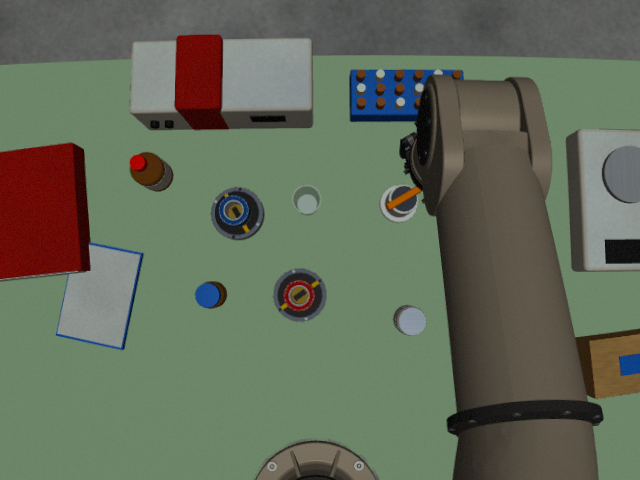

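The plane fit shows a 0.14 slope, while the collar looks level in the picture. I'll check the height profile along the bar and across the collar.

```bash
python3 - <<'E'
from h import *
im=load('w11'); h=cv2.cvtColor(im['pixels'],cv2.COLOR_RGB2HSV)
k=cv2.inRange(h,np.array((5,200,130)),np.array((20,255,255))); v,u=np.nonzero(k); print(v.min(),v.max())
for vv in range(180,296,8):
    us=np.where(k[vv])[0]
    if len(us): c=us.mean(); print(vv,round(c,1),len(us),bydepth(im,c,vv).round(1))
Z=[]
for vv in range(180,260,2):
    for uu in range(285,350,2):
        p=bydepth(im,uu,vv)
        if not k[vv,uu] and 76<p[2]<88: Z.append(p)
Z=np.array(Z);A=np.c_[Z[:,:2]-Z[:,:2].mean(0),np.ones(len(Z))];print('collar plane',np.linalg.lstsq(A,Z[:,2],rcond=None)[0],len(Z))
E
```

```text
178 439
180 316.5 16 [ 616.7 -143.6  119.6]
188 316.5 18 [ 619.5 -148.3  122.4]
196 316.5 16 [ 622.5 -153.6  121.2]
204 316.5 18 [ 625.4 -158.5  122.4]
212 316.5 18 [ 628.5 -163.8  121.9]
220 316.5 18 [ 631.7 -169.3  120.8]
228 316.5 18 [ 634.7 -174.4  122. ]
236 316.5 18 [ 638.  -180.   121.4]
244 316.0 17 [ 640.8 -185.6  121.7]
252 316.5 16 [ 644.4 -191.   121.5]
260 316.5 16 [ 647.7 -196.7  121.4]
268 316.5 16 [ 651.1 -202.4  121.4]
276 316.5 16 [ 654.5 -208.3  121.2]
284 348.0 18 [ 7.160e+02 -2.402e+02 -4.000e-01]
collar plane [ 3.14941365e-03 -3.26038494e-03  8.01213937e+01] 402
```

The bar is flat at 121–122 mm and the collar is level, so the slope came from stray edge pixels. One last check of the marks and bystanders before handing in.

```bash
python3 - <<'E'
from h import *
def ang(f,b):
    im=load(f); h=cv2.cvtColor(im['pixels'],cv2.COLOR_RGB2HSV); y=cv2.inRange(h,np.array((18,150,100)),np.array((32,255,255))); z=np.zeros_like(y); z[b[1]:b[3],b[0]:b[2]]=y[b[1]:b[3],b[0]:b[2]]
    n,l,st,ce=cv2.connectedComponentsWithStats(z); c=b[0]/2+b[2]/2,b[1]/2+b[3]/2
    P=[onplane(im,*ce[i],31) for i in range(1,n) if st[i,4]>8 and np.hypot(ce[i][0]-c[0],ce[i][1]-c[1])>13]
    d=P[1]-P[0]; return np.round(P,1).tolist(),np.degrees(np.arctan2(d[1],d[0]))
for f in('top0','t11'): print(f,ang(f,(270,265,330,325)),ang(f,(208,182,268,242)))
a=load('top0')['pixels'].astype(int);b=load('t11')['pixels'].astype(int)
d=(abs(a-b).sum(2)>90).astype('uint8'); d[:,420:]=0; n,l,st,ce=cv2.connectedComponentsWithStats(d); print([s.tolist() for s in st[1:] if s[4]>15])
job_done()
E
```

```text
top0 ([[485.3, 33.7, 31.0], [407.9, 22.7, 31.0]], np.float64(-171.93772619358992)) ([[656.2, 181.0, 31.0], [585.2, 139.5, 31.0]], np.float64(-149.6749481160313))
t11 ([[468.9, -2.6, 31.0], [424.1, 60.9, 31.0]], np.float64(125.26378585996537)) ([[656.2, 181.0, 31.0], [585.2, 139.7, 31.0]], np.float64(-149.76097114080133))
[[399, 121, 21, 76, 1041], [386, 194, 26, 26, 297], [295, 273, 5, 7, 31], [311, 281, 8, 7, 35], [297, 288, 5, 5, 17], [298, 297, 5, 5, 18], [281, 303, 7, 7, 28], [300, 311, 5, 6, 28]]
the job is handed in; nothing more can be done
```

The red valve is closed to its stop, and the key is back upright in its stand with the gripper clear. I handed the job in at about 17 s; no verdict is reported.

- **Closing the valve:** I lowered the key into the red slot until its collar rested on the rim. I then turned it clockwise until the torque rose to about 1 N m. The yellow marks turned about 63°, from 8° to −55°, and line up with the black dots.
- **Key in its stand:** The bar's top is level at about 121.5 mm, so its centre is about 37.5 mm above the rim. The bar centre is within about 1 mm of the stand's axis, and the collar is level on the rim.
- **Blue valve and bystanders:** The blue marks did not move beyond the measurement error. In the top view the beaker, jar and reagent bottle also did not move. My before/after comparison did not cover the right side of that view, where the arm hid the tray and solvent bottle. The tin was in the uncompared part too, but it and the tray looked undisturbed in the last pictures, and I never went near the solvent bottle.
- **One disagreement:** A rough plane fit suggested the bar was tilted by about 0.14. It came from stray edge pixels; the height profile along the bar and a fit to the collar both show the key level.

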